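# Push the butter dish through the spice racks

## Task

Push the white butter dish along the counter through the narrow gap between the two wooden spice racks, until it has come right out on the other side and stands squarely against the low rail there, in line with the gap. Only push it with the fingers: never lift or tip it, keep off the knob on its lid, and leave the other things on the counter where they are.

Things in the scene. Friction and masses are not known exactly. Their poses are not given: they have to be found in the camera images.
- dish: the loose butter dish: upright-sided white ceramic box with a wooden lid (steel knob), 100 mm long (its x), 66 mm wide (its y), 38 mm tall with the lid, 0.35 to 0.6 kg; both ends alike. Origin: centre of its underside; z up. It starts on the open counter before the gap (the racks' -x side), turned up to 0.5 rad and up to 45 mm to either side of the gap's line.
- knob: the small round steel knob in the middle of the dish's lid, fixed to it, 16 mm across, rising from 38 to 53 mm above the counter; not to be touched. Its origin and axes are those of the dish.
- racks: two low wooden spice racks with squat jars let in, screwed down. Origin: on the counter, middle of the gap; x along the gap in the direction of travel, z up. Each rack: x -35 to +35 mm, inner face 36 mm from the centre line (gap 72 mm wide), outer face at 172 mm, edges rounded by 8 mm, 32 mm tall, 57 mm to the jar lids. The lane is free from the racks to the rail.
- rail (a point): middle of the foot of the rail's near face, at x = +145 mm, y = 0 in the racks' frame (fixed with them, same axes). The rail is a low wooden bar screwed down across the line of travel beyond the gap: 15 mm thick, 130 mm long across, 30 mm tall. With the dish home against it the dish's origin is 50 mm before this point.
- mug: white mug, 76 mm across, 85 mm tall, with a handle; stands beside the parking place. Bystander, loose; origin: centre of its underside
- ramekin: low white ramekin, 68 mm across, 40 mm tall; stands beside the parking place. Bystander, loose; origin: centre of its underside
- mill: dark wooden pepper mill, 52 mm across, 140 mm tall; stands behind the rail. Bystander, loose; origin: centre of its underside
- oil: green oil bottle, 60 mm across, 190 mm tall. Bystander, loose; origin: centre of its underside
- jam: amber jam jar with a steel cap, 64 mm across, 75 mm tall. Bystander, loose; origin: centre of its underside
- eggcup: small white egg cup, 48 mm across, 55 mm tall. Bystander, loose; origin: centre of its underside
- bowl: white bowl, 130 mm across, 60 mm tall. Bystander, loose; origin: centre of its underside
There are look-alikes about, which are no part of the job. Leave any green or red look-alike of the dish alone.

How it is judged:
On the way:
1. the dish is in the gap between the two racks, lying flat (x of dish in the frame of racks between -0.03 and 0.03 m and y of dish in the frame of racks between -0.012 and 0.012 m and angle between the x axis of dish and the x axis of racks, either way round below 0.15 rad and height (world z) of dish below 0.006 m and angle between dish's own z axis and vertical below 0.06 rad), for 0.1 s.
At the end, for the whole second after the job is handed in: the dish stands still and flat on the counter on the far side of the gap, within 7 mm of resting against the rail (its origin at racks x 88 to 100 mm), within 20 mm of the gap's centre line and within 0.15 rad of the gap's direction (x of dish in the frame of racks between 0.088 and 0.1 m and y of dish in the frame of racks between -0.02 and 0.02 m and angle between the x axis of dish and the x axis of racks, either way round below 0.15 rad and height (world z) of dish below 0.006 m and angle between dish's own z axis and vertical below 0.06 rad and linear speed of dish below 0.01 m/s); the robot touches nothing.
It fails at once if the dish is lifted off the counter by more than 8 mm or tipped by more than 0.2 rad (height (world z) of dish above 0.008 m or angle between dish's own z axis and vertical above 0.2 rad).
It fails at once if the fingers press or pull the lid's knob (contact force between the fingers and knob above 0.5 N).
It fails at once if another thing on the counter is shifted by more than 25 mm (distance of any of mug, ramekin, mill, oil, jam, eggcup, bowl from where it was at the start of the episode above 0.025 m).
It also fails if it takes over 58 s, if anything falls off the work surface, if the arm or the gripper's body presses on something with over 40 N, if the wrist force passes 120 N, or if a joint passes its speed limit or range.

## Robot

A 7-joint arm with a two-finger parallel gripper is mounted at the origin on the work surface. World frame = base frame: x ahead of the robot, y to its left, z up, the work surface at z = 0. Lengths are in m, angles in rad, forces in N, time in s.
With the tool pointing down it reaches from about 0.35 to 0.9 m from the base axis. Payload 7.2 kg.
Tool frame: the origin (TCP) lies at the very end of the fingers, on their centre line; the grasp point (between the pads) lies 19 mm behind it; z points along the fingers, y is the line along which they close (so a half turn about z gives the same grasp; the last joint's range is limited). The gripper opens to 85 mm and grips with 20 to 120 N. Pads are 22 mm wide; open, the fingers measure 114 mm over their backs; the gripper's body (76 mm by 85 mm) begins 54 mm behind the grasp point. The pads swing forward as they close: fully open they stand 13 mm farther back than shut.
Start: joints at [-1.343, 0.411, -0.013, 1.596, 0.006, 1.134, -0.082], TCP at [0.182, 0.598, 0.231] pointing down, gripper open.
Joint ranges: [-2.95, 2.95], [-0.29, 1.99], [-1.47, 1.44], [0.14, 2.54], [-1.03, 4.17], [0.13, 1.85], [-2.86, 2.86]. Speed limits (rad/s): [2.39, 2.39, 3.01, 3.01, 3.14, 3.14, 3.14].

## Interface

Orientations are given as a unit quaternion [w, x, y, z].
In Python, from workcell import env gives the robot as it stands. The module is installed in compiled form; this text tells all that it offers.
- The arm moves only by the tool carry_out, never from a script. Its argument "targets" is a list of rows, each an object of numbers: "tx", "ty", "tz": the shift along the world's x, y, z in cm; "rx", "ry", "rz": the turn, a rotation vector about the world's x, y, z in rad; "gripper": the opening, from 0 (shut) to 1 (fully open). In form: [{"tx": .., "ty": .., "tz": .., "rx": .., "ry": .., "rz": .., "gripper": ..}, ...]. A call has 1 to 12 rows; each row shifts and turns the commanded pose from where the row before left it; what a row does not reach is not made up. A row lasts 1/10 s, in which the tool goes at most 50 mm and 8.59 degrees, less where a joint would pass 70% of its speed; a pose out of reach is approached as far as the arm can. A call with a gripper value outside its range is refused whole. The fingers move at their own pace and stop on an object; "squeeze" is the grip in N (left out, the last holds). Time passes only in rows, so rows that do not move let the fingers close. It gives the time, the measured TCP pose, the force, the opening and the grip force at its end, in the units of the state.
- env.sense(): the state, without advancing time (a new reading comes with each control period).
- env.snapshot(name): name is "scene" or "top" or "wrist"; returns a dict with "pixels" (480x640x3 uint8, red, green, blue), "fx", "fy", "cx", "cy" (pixels), "dist" ([k1, k2, p1, p2, k3] as OpenCV has them; the pictures are not rectified), "R" (3x3) and "t" (3): a world point X has camera coordinates R X + t; the wrist camera has in their place "T_tool_cam" (4x4, takes a point from camera to tool coordinates, whose origin is the TCP and whose axes are the flange's). Camera axes: x right, y down, z forward; pixel columns grow to the right and rows downward; lengths in m; the calibration is good to about 2 mm. A picture is of the moment at which its call begins: read the wrist's pose just before it. There is no depth.
- env.job_done(): hands the job in; it is judged then, once.
The state is a dict: "t": time; "qpos": joint angles; "dq": joint speeds; "joint_torque": joint torques, N m; "tcp_pos": TCP position; "eef_rot": TCP orientation; "wrist_force": force on the tool from outside, world axes, zero at the start; "ft_torque": the same for the moment, N m; "grip_width": finger opening in m; "gripper_force": force on a finger pad.
Only numpy, scipy, OpenCV 4.12 (cv2) and the standard library are available. Lean on these libraries where they do the work, as an engineer would, in place of code of your own. Each camera call takes 0.05 s, during which the arm holds its last target. There are 200 camera calls.

## Working session

There is one attempt and no reset: what is moved stays moved. The work goes in short steps, Python scripts to look and compute and a tool call to move; the robot and the scene stay as the last step left them, time stands still between calls to the robot, and variables do not carry over. Pictures are saved under pics/ and viewed, at most 10 in all, crops included, and the job is handed in when it is done.

Besides the shell and the picture viewer there is one more tool, called after "Call:" as a command line: name --argument value ..., lists and objects as JSON in quotes. carry_out: Moves the arm, as the interface text tells. Its arguments: {"type":"object","properties":{"targets":{"type":"array","items":{"type":"object","properties":{"tx":{"type":"number"},"ty":{"type":"number"},"tz":{"type":"number"},"rx":{"type":"number"},"ry":{"type":"number"},"rz":{"type":"number"},"gripper":{"type":"number"}}}},"squeeze":{"type":"number"}},"required":["targets"]}

```bash
mkdir -p pics; cat > h.py <<'E'
import numpy as np,cv2
from workcell import env
def snap(n,f):
    s=env.snapshot(n); cv2.imwrite('pics/'+f,s['pixels'][:,:,::-1]); return s
def ray(s,uv,z):
    K=np.array([[s['fx'],0,s['cx']],[0,s['fy'],s['cy']],[0,0,1.]])
    p=cv2.undistortPoints(np.array(uv,float).reshape(-1,1,2),K,np.array(s['dist']))[:,0]
    R=np.array(s['R']);t=np.array(s['t']);C=-R.T@t
    d=np.c_[p,np.ones(len(p))]@R
    return C+d*((z-C[2])/d[:,2])[:,None]
def proj(s,X):
    K=np.array([[s['fx'],0,s['cx']],[0,s['fy'],s['cy']],[0,0,1.]])
    return cv2.projectPoints(np.array(X,float),cv2.Rodrigues(np.array(s['R']))[0],np.array(s['t']),K,np.array(s['dist']))[0][:,0]
E
python3 - <<'E'
from h import *
import pickle
s=snap('top','top0.png');c=snap('scene','scene0.png')
pickle.dump((s,c),open('s.pkl','wb'))
print(env.sense()); print(s['R'],s['t'],s['fx'])
E
```

```text
{'t': 0.1, 'qpos': array([-1.34318653,  0.411837  , -0.01270345,  1.59696702,  0.00559338,
        1.13431117, -0.08220607]), 'dq': array([-3.41783691e-04, -1.24586052e-03, -1.25101475e-03, -1.59857485e-03,
       -1.08866089e-03,  3.63653937e-05, -1.43645721e-03]), 'joint_torque': array([ 2.66984156e-03, -6.01827979e+01,  6.84141945e-01, -3.00094950e+01,
        1.40068587e-02,  6.32559575e-03,  2.11361765e-05]), 'tcp_pos': array([0.18210382, 0.59740677, 0.23052383]), 'eef_rot': array([-5.85621442e-05,  1.47362470e-01,  9.89082276e-01, -7.41198239e-04]), 'wrist_force': array([ 0.05458341, -0.69509127,  0.30507304]), 'ft_torque': array([ 0.02137107,  0.03057675, -0.00070727]), 'gripper_force': 0.0, 'grip_width': 0.0852253344394915}
[[ 0.02698299 -0.99963455  0.00164052]
 [-0.98607196 -0.02688626 -0.16413171]
 [ 0.16411583  0.0028111  -0.98643707]] [-0.02481021  0.54166914  1.20491614] 502.4972887544857
```

View pics/top0.png

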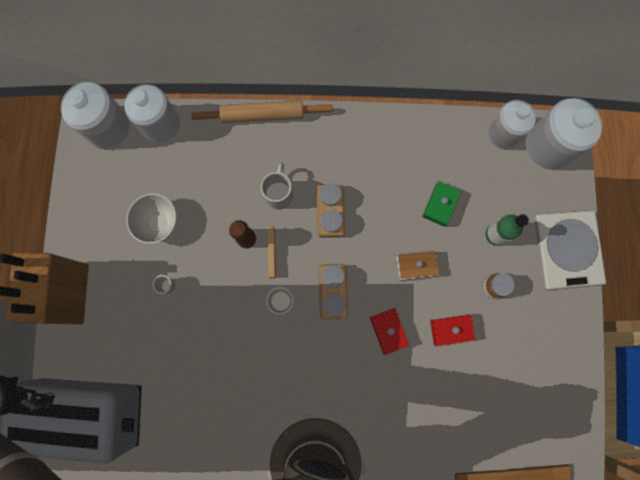

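View pics/scene0.png

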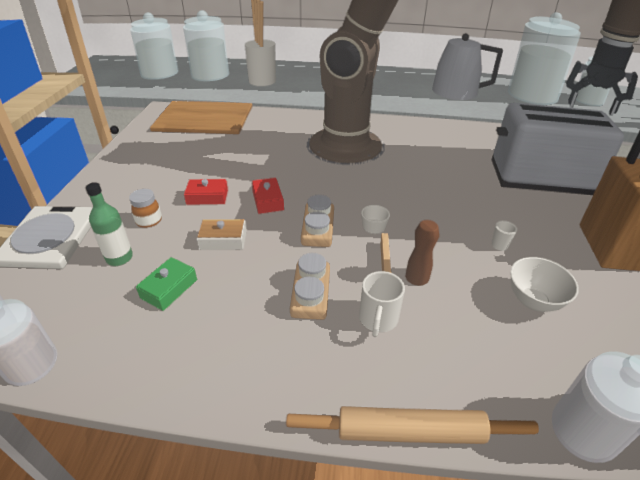

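The top view shows the candidates for the dish: a white box with a wooden lid at (418,265), red boxes at (390,331) and (453,330), and a green box at (441,203). Only (418,265) is white with a wooden lid and knob. The racks are at (331,210) and (334,291), with the rail at (272,252). Travel runs towards image left, which is about world +y.

```bash
python3 - <<'E'
from h import *
import pickle
s,c=pickle.load(open('s.pkl','rb'))
im=s['pixels'];crop=im[165:365,220:520]
hsv=cv2.cvtColor(im,cv2.COLOR_RGB2HSV)
m=((hsv[:,:,0]>8)&(hsv[:,:,0]<24)&(hsv[:,:,1]>95)&(hsv[:,:,2]>60)).astype(np.uint8)
m[:170]=0;m[350:]=0;m[:,:220]=0;m[:,480:]=0
cs,_=cv2.findContours(m,cv2.RETR_EXTERNAL,cv2.CHAIN_APPROX_NONE)
big=cv2.resize(crop[:,:,::-1],None,fx=2.6,fy=2.6,interpolation=cv2.INTER_CUBIC)
for k in cs:
    if cv2.contourArea(k)<60: continue
    r=cv2.minAreaRect(k);b=cv2.boxPoints(r)
    cv2.polylines(big,[((b+0.5-[220,165])*2.6).astype(int)],True,(255,0,255),1)
    h={True:.038}.get(r[0][0]>380,.032)
    if r[0][0]<290:h=.030
    P=ray(s,b,h)[:,:2]
    q=cv2.minAreaRect((P*1000).astype(np.float32))
    print(np.round(r[0]),'world c',np.round(q[0],1),'size',np.round(q[1],1),'ang',round(q[2],1))
cv2.imwrite('pics/crop.png',big)
E
```

```text
[333. 291.] world c [425.1 -33.7] size [132.1  67.7] ang 3.6
[418. 264.] world c [ 497.3 -244.9] size [60.3 98. ] ang 7.7
[271. 252.] world c [519.5 124.5] size [127.3  15.2] ang 2.5
[237. 229.] world c [576.2 214.3] size [35.2 39.8] ang 47.6
[330. 210.] world c [630.3 -22. ] size [135.2  67.7] ang 4.1
```

View pics/crop.png

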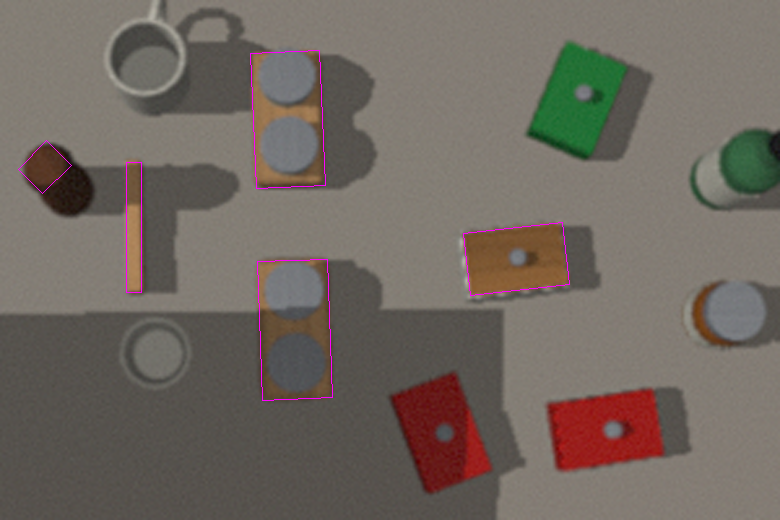

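The crop confirms the white dish with the wooden lid. It lies at about (497,−245) mm, turned 4° from the gap and 43 mm to the left of its line. The gap centre is at (528,−28) mm, heading 93.2°, and the rail agrees with that.

My plan is to push the dish sideways with two fingers on its long face, lined up with the gap. Then I'll push its end face through the gap.

Call:
carry_out --targets '[{"tx":2.2,"ty":-3.3,"rz":0.03,"gripper":0.55},{"tx":2.2,"ty":-3.3,"rz":0.03,"gripper":0.55},{"tx":2.2,"ty":-3.3,"rz":0.03,"gripper":0.55},{"tx":2.2,"ty":-3.3,"rz":0.03,"gripper":0.55},{"tx":2.2,"ty":-3.3,"rz":0.03,"gripper":0.55},{"tx":2.2,"ty":-3.3,"rz":0.03,"gripper":0.55},{"tx":2.2,"ty":-3.3,"rz":0.03,"gripper":0.55},{"tx":2.2,"ty":-3.3,"rz":0.03,"gripper":0.55},{"tx":2.2,"ty":-3.3,"rz":0.03,"gripper":0.55},{"tx":2.2,"ty":-3.3,"rz":0.03,"gripper":0.55},{"tx":2.2,"ty":-3.3,"rz":0.03,"gripper":0.55},{"tx":2.2,"ty":-3.3,"rz":0.02,"gripper":0.55}]'

```text
schema error: expected keys tx, ty, tz, rx, ry, rz, gripper
```

Call:
carry_out --targets '[{"tx":-0.2,"ty":-3.7,"gripper":0.55},{"tx":-0.2,"ty":-3.7,"gripper":0.55},{"tx":-0.2,"ty":-3.7,"gripper":0.55},{"tx":-0.2,"ty":-3.7,"gripper":0.55},{"tx":-0.2,"ty":-3.7,"gripper":0.55},{"tx":-0.2,"ty":-3.7,"gripper":0.55},{"tx":-0.2,"ty":-3.7,"gripper":0.55},{"tx":-0.2,"ty":-3.7,"gripper":0.55},{"tx":-0.2,"ty":-3.7,"gripper":0.55},{"tx":-0.2,"ty":-3.7,"gripper":0.55},{"tx":-0.2,"ty":-3.7,"gripper":0.55},{"tx":0,"ty":0,"gripper":0.55}]'

```text
schema error: expected keys tx, ty, tz, rx, ry, rz, gripper
```

All the keys are required.

Call:
carry_out --targets '[{"tx":2.2,"ty":-3.3,"tz":0,"rx":0,"ry":0,"rz":0.03,"gripper":0.55},{"tx":2.2,"ty":-3.3,"tz":0,"rx":0,"ry":0,"rz":0.03,"gripper":0.55},{"tx":2.2,"ty":-3.3,"tz":0,"rx":0,"ry":0,"rz":0.03,"gripper":0.55},{"tx":2.2,"ty":-3.3,"tz":0,"rx":0,"ry":0,"rz":0.03,"gripper":0.55},{"tx":2.2,"ty":-3.3,"tz":0,"rx":0,"ry":0,"rz":0.03,"gripper":0.55},{"tx":2.2,"ty":-3.3,"tz":0,"rx":0,"ry":0,"rz":0.03,"gripper":0.55},{"tx":2.2,"ty":-3.3,"tz":0,"rx":0,"ry":0,"rz":0.03,"gripper":0.55},{"tx":2.2,"ty":-3.3,"tz":0,"rx":0,"ry":0,"rz":0.03,"gripper":0.55},{"tx":2.2,"ty":-3.3,"tz":0,"rx":0,"ry":0,"rz":0.03,"gripper":0.55},{"tx":2.2,"ty":-3.3,"tz":0,"rx":0,"ry":0,"rz":0.03,"gripper":0.55},{"tx":2.2,"ty":-3.3,"tz":0,"rx":0,"ry":0,"rz":0.03,"gripper":0.55},{"tx":2.2,"ty":-3.3,"tz":0,"rx":0,"ry":0,"rz":0.02,"gripper":0.55}]'

```text
t: 1.3
tcp_pos: [0.4467, 0.2003, 0.2312]
eef_rot: [-0.0, -0.028, 1.0, -0.0]
wrist_force: [1.0, 0.1, 0.1]
grip_width: 0.0471
gripper_force: 0.0
```

Call:
carry_out --targets '[{"tx":-0.2,"ty":-3.7,"tz":0,"rx":0,"ry":0,"rz":0,"gripper":0.55},{"tx":-0.2,"ty":-3.7,"tz":0,"rx":0,"ry":0,"rz":0,"gripper":0.55},{"tx":-0.2,"ty":-3.7,"tz":0,"rx":0,"ry":0,"rz":0,"gripper":0.55},{"tx":-0.2,"ty":-3.7,"tz":0,"rx":0,"ry":0,"rz":0,"gripper":0.55},{"tx":-0.2,"ty":-3.7,"tz":0,"rx":0,"ry":0,"rz":0,"gripper":0.55},{"tx":-0.2,"ty":-3.7,"tz":0,"rx":0,"ry":0,"rz":0,"gripper":0.55},{"tx":-0.2,"ty":-3.7,"tz":0,"rx":0,"ry":0,"rz":0,"gripper":0.55},{"tx":-0.2,"ty":-3.7,"tz":0,"rx":0,"ry":0,"rz":0,"gripper":0.55},{"tx":-0.2,"ty":-3.7,"tz":0,"rx":0,"ry":0,"rz":0,"gripper":0.55},{"tx":-0.2,"ty":-3.7,"tz":0,"rx":0,"ry":0,"rz":0,"gripper":0.55},{"tx":-0.2,"ty":-3.7,"tz":0,"rx":0,"ry":0,"rz":0,"gripper":0.55},{"tx":0,"ty":-3.7,"tz":0,"rx":0,"ry":0,"rz":0,"gripper":0.55}]'

```text
t: 2.5
tcp_pos: [0.4236, -0.2435, 0.2312]
eef_rot: [-0.0, -0.027, 1.0, 0.0]
wrist_force: [1.1, 0.6, 0.1]
grip_width: 0.0468
gripper_force: 0.0
```

Call:
carry_out --targets '[{"tx":0,"ty":0,"tz":0,"rx":0,"ry":0,"rz":0,"gripper":0.55},{"tx":0,"ty":0,"tz":0,"rx":0,"ry":0,"rz":0,"gripper":0.55}]'

```text
t: 2.7
tcp_pos: [0.4237, -0.2425, 0.2309]
eef_rot: [-0.001, -0.026, 1.0, 0.0]
wrist_force: [-1.2, -1.0, -0.1]
grip_width: 0.047
gripper_force: 0.0
```

Call:
carry_out --targets '[{"tx":0,"ty":0,"tz":-3,"rx":0,"ry":0,"rz":0,"gripper":0.55},{"tx":0,"ty":0,"tz":-3,"rx":0,"ry":0,"rz":0,"gripper":0.55},{"tx":0,"ty":0,"tz":-3,"rx":0,"ry":0,"rz":0,"gripper":0.55},{"tx":0,"ty":0,"tz":-3,"rx":0,"ry":0,"rz":0,"gripper":0.55},{"tx":0,"ty":0,"tz":-3,"rx":0,"ry":0,"rz":0,"gripper":0.55},{"tx":0,"ty":0,"tz":-3,"rx":0,"ry":0,"rz":0,"gripper":0.55},{"tx":0,"ty":0,"tz":-2,"rx":0,"ry":0,"rz":0,"gripper":0.55},{"tx":0,"ty":0,"tz":-1,"rx":0,"ry":0,"rz":0,"gripper":0.55},{"tx":0,"ty":0,"tz":-1,"rx":0,"ry":0,"rz":0,"gripper":0.55},{"tx":0,"ty":0,"tz":0,"rx":0,"ry":0,"rz":0,"gripper":0.55},{"tx":0,"ty":0,"tz":0,"rx":0,"ry":0,"rz":0,"gripper":0.55}]'

```text
t: 3.8
tcp_pos: [0.4247, -0.2421, 0.0119]
eef_rot: [0.0, -0.027, 1.0, -0.0]
wrist_force: [-0.0, 0.5, -0.6]
grip_width: 0.0469
gripper_force: 0.0
```

```bash
python3 - <<'E'
from h import *
s=env.snapshot('top'); cv2.imwrite('pics/top1.png',cv2.resize(s['pixels'][165:365,300:500,::-1],None,fx=3,fy=3,interpolation=cv2.INTER_CUBIC))
E
```

```text
(no output)
```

View pics/top1.png

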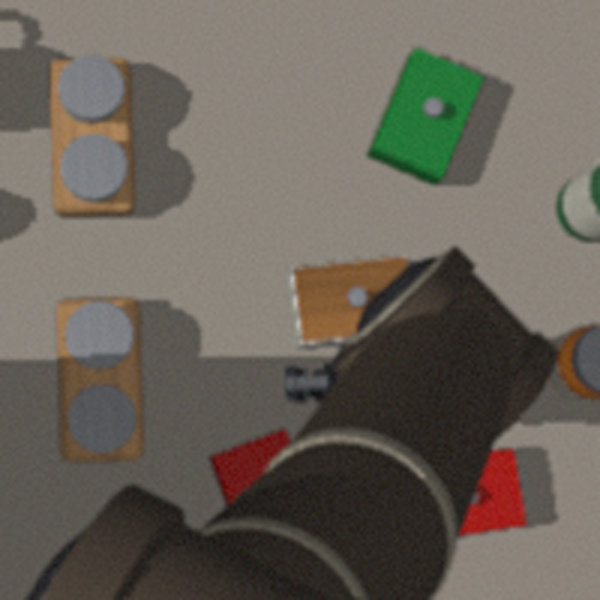

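The fingers are down beside the dish's near face: dish lid corner at (295,270), knob at (357,296) and finger linkage at (310,382) in the crop. Now the side push.

Call:
carry_out --targets '[{"tx":0,"ty":-0.7,"tz":0,"rx":0,"ry":0,"rz":0,"gripper":0.55},{"tx":0.5,"ty":0.03,"tz":0,"rx":0,"ry":0,"rz":0,"gripper":0.55},{"tx":0.5,"ty":0.03,"tz":0,"rx":0,"ry":0,"rz":0,"gripper":0.55},{"tx":0.5,"ty":0.03,"tz":0,"rx":0,"ry":0,"rz":0,"gripper":0.55},{"tx":0.5,"ty":0.03,"tz":0,"rx":0,"ry":0,"rz":0,"gripper":0.55},{"tx":0.5,"ty":0.03,"tz":0,"rx":0,"ry":0,"rz":0,"gripper":0.55},{"tx":0.5,"ty":0.03,"tz":0,"rx":0,"ry":0,"rz":0,"gripper":0.55},{"tx":0.5,"ty":0.03,"tz":0,"rx":0,"ry":0,"rz":0,"gripper":0.55}]'

```text
t: 4.65
tcp_pos: [0.4578, -0.2463, 0.0109]
eef_rot: [-0.002, -0.027, 1.0, 0.001]
wrist_force: [-6.3, 2.3, 5.0]
grip_width: 0.0467
gripper_force: 2.8
```

Call:
carry_out --targets '[{"tx":0.5,"ty":0.03,"tz":0,"rx":0,"ry":0,"rz":0,"gripper":0.55},{"tx":0.5,"ty":0.03,"tz":0,"rx":0,"ry":0,"rz":0,"gripper":0.55},{"tx":0.5,"ty":0.03,"tz":0,"rx":0,"ry":0,"rz":0,"gripper":0.55},{"tx":0.5,"ty":0.03,"tz":0,"rx":0,"ry":0,"rz":0,"gripper":0.55},{"tx":0.5,"ty":0.03,"tz":0,"rx":0,"ry":0,"rz":0,"gripper":0.55},{"tx":0.5,"ty":0.03,"tz":0,"rx":0,"ry":0,"rz":0,"gripper":0.55}]'

```text
t: 5.25
tcp_pos: [0.4896, -0.2452, 0.0112]
eef_rot: [-0.0, -0.027, 1.0, 0.0]
wrist_force: [-3.2, -0.4, -0.7]
grip_width: 0.0467
gripper_force: 1.0
```

```bash
cat >> h.py <<'E'
G=np.array([527.7,-27.9]); ex=np.array([-.0558,.9984]); ey=np.array([-ex[1],ex[0]])
def loc(P): d=np.array(P)-G; return np.array([d@ex,d@ey])
def dish(f=None,near=None):
    "dish lid by wood mask in the top view -> racks frame mm, rel angle deg"
    s=env.snapshot('top'); im=s['pixels']
    if f: cv2.imwrite('pics/'+f,cv2.resize(im[165:365,220:520,::-1],None,fx=2.6,fy=2.6,interpolation=cv2.INTER_CUBIC))
    hsv=cv2.cvtColor(im,cv2.COLOR_RGB2HSV)
    m=((hsv[:,:,0]>8)&(hsv[:,:,0]<24)&(hsv[:,:,1]>95)&(hsv[:,:,2]>50)).astype(np.uint8)
    cs,_=cv2.findContours(m,cv2.RETR_EXTERNAL,cv2.CHAIN_APPROX_NONE)
    for k in cs:
        if cv2.contourArea(k)<100: continue
        P=ray(s,k[:,0].astype(float),.038)[:,:2]*1000
        q=cv2.minAreaRect(P.astype(np.float32)); l=loc(q[0])
        if abs(l[0])<350 and abs(l[1])<80: print('racks xy',np.round(l,1),'size',np.round(q[1],1),'ang',round(q[2],1))
    t=env.sense(); print('tcp racks',np.round(loc(t['tcp_pos'][:2]*1000),1),t['tcp_pos'][2],t['t'],t['wrist_force'])
E
python3 -c "
from h import *
dish()"
```

```text
racks xy [-196.3    6.2] size [56.7 50.7] ang 0.2
racks xy [151.7   1. ] size [126.4  15.1] ang 2.5
racks xy [239.1 -53.7] size [39.  55.9] ang 74.7
tcp racks [-214.7   49.1] 0.011312630717419253 5.3 [-1.04102776 -0.38573652 -1.67971956]
```

Call:
carry_out --targets '[{"tx":0.25,"ty":0.02,"tz":0,"rx":0,"ry":0,"rz":0,"gripper":0.55},{"tx":0.25,"ty":0.02,"tz":0,"rx":0,"ry":0,"rz":0,"gripper":0.55},{"tx":0,"ty":0,"tz":0,"rx":0,"ry":0,"rz":0,"gripper":0.55},{"tx":-1,"ty":0,"tz":0,"rx":0,"ry":0,"rz":0,"gripper":0.55},{"tx":-2,"ty":0,"tz":0,"rx":0,"ry":0,"rz":0,"gripper":0.55},{"tx":-1,"ty":0,"tz":2,"rx":0,"ry":0,"rz":0,"gripper":0.55},{"tx":0,"ty":0,"tz":4,"rx":0,"ry":0,"rz":0,"gripper":0.4},{"tx":0,"ty":0,"tz":4,"rx":0,"ry":0,"rz":0,"gripper":0.4},{"tx":0,"ty":0,"tz":4,"rx":0,"ry":0,"rz":0,"gripper":0.4},{"tx":0,"ty":0,"tz":4,"rx":0,"ry":0,"rz":0,"gripper":0.4},{"tx":0,"ty":3,"tz":3,"rx":0,"ry":0,"rz":-0.14,"gripper":0.4},{"tx":0,"ty":4,"tz":0,"rx":0,"ry":0,"rz":-0.14,"gripper":0.4}]'

```text
t: 6.5
tcp_pos: [0.4561, -0.18, 0.2246]
eef_rot: [0.004, 0.111, 0.994, -0.0]
wrist_force: [1.6, 0.7, 0.3]
grip_width: 0.0341
gripper_force: 0.0
```

Call:
carry_out --targets '[{"tx":-1,"ty":4,"tz":0,"rx":0,"ry":0,"rz":-0.14,"gripper":0.4},{"tx":-1,"ty":4,"tz":0,"rx":0,"ry":0,"rz":-0.14,"gripper":0.4},{"tx":-1,"ty":4,"tz":0,"rx":0,"ry":0,"rz":-0.14,"gripper":0.4},{"tx":-1,"ty":4,"tz":0,"rx":0,"ry":0,"rz":-0.14,"gripper":0.4},{"tx":-1,"ty":4,"tz":0,"rx":0,"ry":0,"rz":-0.14,"gripper":0.4},{"tx":0,"ty":0,"tz":0,"rx":0,"ry":0,"rz":-0.14,"gripper":0.4},{"tx":0,"ty":0,"tz":0,"rx":0,"ry":0,"rz":-0.14,"gripper":0.4},{"tx":0,"ty":0,"tz":0,"rx":0,"ry":0,"rz":-0.14,"gripper":0.4},{"tx":0,"ty":0,"tz":0,"rx":0,"ry":0,"rz":-0.14,"gripper":0.4},{"tx":0,"ty":0,"tz":0,"rx":0,"ry":0,"rz":0,"gripper":0.4}]'

```text
t: 7.5
tcp_pos: [0.4121, -0.0046, 0.2207]
eef_rot: [-0.0, 0.637, 0.771, 0.001]
wrist_force: [0.1, 0.9, 0.8]
grip_width: 0.0343
gripper_force: 0.0
```

```bash
python3 -c "
from h import *
dish('t2.png')"
```

```text
racks xy [-217.1    2.1] size [59.8 95.2] ang 3.7
racks xy [151.7   1. ] size [126.4  15.1] ang 2.5
racks xy [236.5 -60.3] size [36.8 40.9] ang 47.2
tcp racks [ 29.7 114.1] 0.22068444659842137 7.55 [-0.47457598  0.29589231 -0.49978432]
```

```bash
python3 - <<'E'
from h import *
import pickle
s0,c0=pickle.load(open('s.pkl','rb'))
s=env.snapshot('top'); c=env.snapshot('scene'); pickle.dump((s,c),open('s2.pkl','wb'))
def wood(im):
    hsv=cv2.cvtColor(im,cv2.COLOR_RGB2HSV)
    return ((hsv[:,:,0]>8)&(hsv[:,:,0]<24)&(hsv[:,:,1]>95)&(hsv[:,:,2]>50)).astype(np.uint8)
X=(G+ex*-217)/1000
for n,v,h in (('top',s,.045),('scene',c,.045)):
    u=proj(v,[[*X,.045]])[0]; m=wood(v['pixels'])
    x0,y0=(u-14).astype(int); hsv=cv2.cvtColor(v['pixels'],cv2.COLOR_RGB2HSV)
    g=(hsv[:,:,1]<60)[y0:y0+28,x0:x0+28].astype(np.uint8)
    nn,l,st,ce=cv2.connectedComponentsWithStats(g)
    for i in range(1,nn):
        if 10<st[i,4]<150: print(n,st[i],np.round(loc(ray(v,ce[i]+[x0,y0],h)[0,:2]*1000),1))
# inner rack edges on the top plane, per row of racks x
m=wood(s0['pixels'])
for x in (-20,-10,0,10,20):
    ys=np.arange(-60,60,.5); P=[[*((G+ex*x+ey*y)/1000),.032] for y in ys]
    uv=proj(s0,P).astype(np.float32)
    val=cv2.remap(m.astype(np.float32),uv[None,:,0],uv[None,:,1],cv2.INTER_LINEAR)[0]
    print(x,ys[(val>.5)&(ys>0)].min(),ys[(val>.5)&(ys<0)].max())
E
```

```text
top [  0   0  28   5 131] [-214.5  -32.9]
top [12 13  7  6 37] [-217.7    1.7]
scene [13  9  8  8 50] [-214.7    6.1]
scene [ 0 26 28  2 40] [-214.1  -40.5]
-20 37.5 -37.0Traceback (most recent call last):
  File "<stdin>", line 22, in <module>
    return umr_minimum(a, axis, None, out, keepdims, initial, where)
ValueError: zero-size array to reduction operation minimum which has no identity
```

View pics/t2.png

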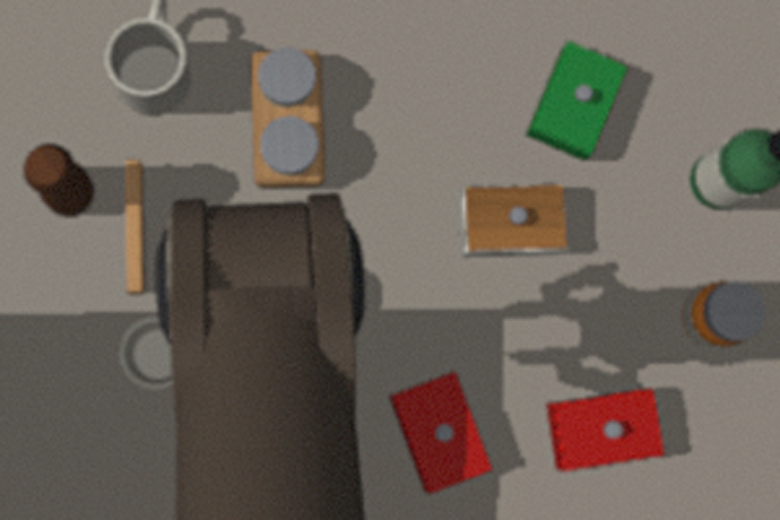

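The picture shows the dish at (515,218), squared up to the gap, but I took the arm to the far side (+y) when it should be behind the dish. The oil bottle is close to the spot I need, so I'll locate it before going there.

```bash
python3 - <<'E'
from h import *
import pickle
s,c=pickle.load(open('s.pkl','rb'))
print('oil cap',ray(s,[[522,220]],.19),'oil base scene',ray(c,[[117,257]],0)+0,'neck scene',ray(c,[[94,190]],.185))
print('jam cap',ray(s,[[503,285]],.075),ray(c,[[143,196]],.075))
s,c=pickle.load(open('s2.pkl','rb'))
h=cv2.cvtColor(s['pixels'],cv2.COLOR_RGB2HSV)
w=cv2.inRange(h,(8,95,50),(24,255,255))
for x in (-22,-3,20):
    ys=np.arange(-60,60,.5); s0=pickle.load(open('s.pkl','rb'))[0]
    m=cv2.inRange(cv2.cvtColor(s0['pixels'],cv2.COLOR_RGB2HSV),(6,70,40),(26,255,255))
    uv=proj(s0,[[*((G+ex*x+ey*y)/1000),.032] for y in ys]).astype(np.float32)
    v=cv2.remap(m,uv[None,:,0],uv[None,:,1],cv2.INTER_LINEAR)[0]>127
    a=ys[v&(ys>0)];b=ys[v&(ys<0)]; print(x,a.min() if len(a) else None,b.max() if len(b) else None)
E
```

```text
oil cap [[ 0.58369801 -0.45501569  0.19      ]] oil base scene [[ 0.58435298 -0.45882463  0.        ]] neck scene [[ 0.59288804 -0.44646293  0.185     ]]
jam cap [[ 0.44610896 -0.44740053  0.075     ]] [[ 0.45229036 -0.43701318  0.075     ]]
-22 35.0 -34.0
-3 None -34.5
20 36.0 -35.5
```

Call:
carry_out --targets '[{"tx":1.3,"ty":-3.2,"tz":0,"rx":0,"ry":0,"rz":-0.014,"gripper":0.3},{"tx":1.3,"ty":-3.2,"tz":0,"rx":0,"ry":0,"rz":-0.014,"gripper":0.3},{"tx":1.3,"ty":-3.2,"tz":0,"rx":0,"ry":0,"rz":-0.014,"gripper":0.3},{"tx":1.3,"ty":-3.2,"tz":0,"rx":0,"ry":0,"rz":-0.014,"gripper":0.3},{"tx":1.3,"ty":-3.2,"tz":0,"rx":0,"ry":0,"rz":-0.014,"gripper":0.3},{"tx":1.3,"ty":-3.2,"tz":0,"rx":0,"ry":0,"rz":-0.014,"gripper":0.3},{"tx":1.3,"ty":-3.2,"tz":0,"rx":0,"ry":0,"rz":-0.014,"gripper":0.3},{"tx":1.3,"ty":-3.2,"tz":0,"rx":0,"ry":0,"rz":-0.014,"gripper":0.3},{"tx":1.3,"ty":-3.2,"tz":0,"rx":0,"ry":0,"rz":-0.014,"gripper":0.3},{"tx":1.3,"ty":-3.2,"tz":0,"rx":0,"ry":0,"rz":-0.008,"gripper":0.3},{"tx":0.2,"ty":0,"tz":0,"rx":0,"ry":0,"rz":0,"gripper":0.3},{"tx":0,"ty":0,"tz":0,"rx":0,"ry":0,"rz":0,"gripper":0.3}]'

```text
t: 8.85
tcp_pos: [0.544, -0.3251, 0.2198]
eef_rot: [-0.001, 0.686, 0.728, -0.0]
wrist_force: [-0.8, 0.6, 0.3]
grip_width: 0.0259
gripper_force: 0.0
```

Call:
carry_out --targets '[{"tx":0,"ty":0,"tz":-3,"rx":0,"ry":0,"rz":0,"gripper":0.3},{"tx":0,"ty":0,"tz":-3,"rx":0,"ry":0,"rz":0,"gripper":0.3},{"tx":0,"ty":0,"tz":-3,"rx":0,"ry":0,"rz":0,"gripper":0.3},{"tx":0,"ty":0,"tz":-3,"rx":0,"ry":0,"rz":0,"gripper":0.3},{"tx":0,"ty":0,"tz":0,"rx":0,"ry":0,"rz":0,"gripper":0.3},{"tx":0,"ty":0,"tz":0,"rx":0,"ry":0,"rz":0,"gripper":0.3}]'

```text
t: 9.45
tcp_pos: [0.5443, -0.3236, 0.101]
eef_rot: [-0.001, 0.685, 0.728, 0.0]
wrist_force: [-0.4, -0.1, 0.7]
grip_width: 0.0254
gripper_force: 0.0
```

```bash
python3 -c "
from h import *
dish('t3.png')
q=env.sense()['eef_rot'];print(q,2*np.degrees(np.arctan2(q[2],q[1]))-90)"
```

```text
racks xy [-217.     2.6] size [60.8 95. ] ang 3.7
racks xy [150.4   1. ] size [126.4  12.6] ang 2.6
racks xy [235.8 -59.6] size [38.6 41.1] ang 47.6
tcp racks [-296.9   -0.6] 0.10205312419796253 9.5 [-0.41544658 -0.22805518  0.52406028]
[5.09188541e-04 6.85567538e-01 7.28008705e-01 4.66109491e-04] 3.4394600086472025
```

View pics/t3.png

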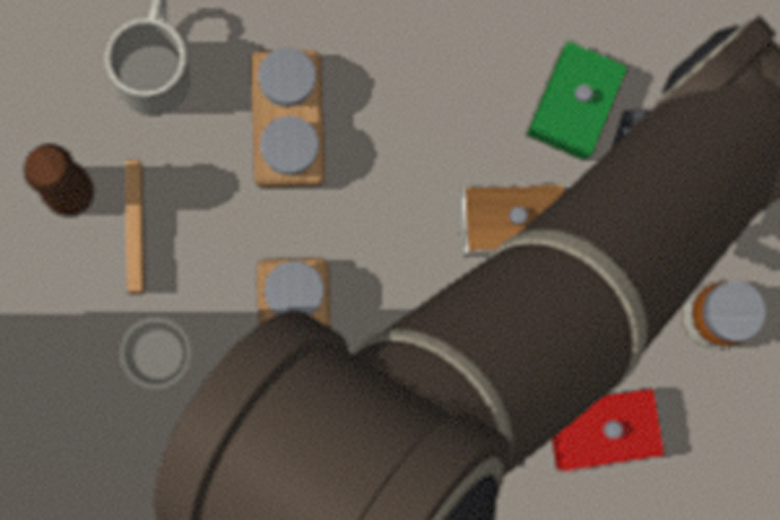

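The wrist is over the area behind the dish and the oil bottle is hidden under it. Nothing is touching. I'll lower the fingers and start the end push.

Call:
carry_out --targets '[{"tx":0,"ty":0,"tz":-3,"rx":0,"ry":0,"rz":0,"gripper":0.3},{"tx":0,"ty":0,"tz":-3,"rx":0,"ry":0,"rz":0,"gripper":0.3},{"tx":0,"ty":0,"tz":-2,"rx":0,"ry":0,"rz":0,"gripper":0.3},{"tx":0,"ty":0,"tz":-0.9,"rx":0,"ry":0,"rz":0,"gripper":0.3},{"tx":0,"ty":0,"tz":0,"rx":0,"ry":0,"rz":0,"gripper":0.3},{"tx":-0.05,"ty":0.8,"tz":0,"rx":0,"ry":0,"rz":0,"gripper":0.3},{"tx":-0.03,"ty":0.5,"tz":0,"rx":0,"ry":0,"rz":0,"gripper":0.3},{"tx":-0.02,"ty":0.4,"tz":0,"rx":0,"ry":0,"rz":0,"gripper":0.3},{"tx":-0.02,"ty":0.4,"tz":0,"rx":0,"ry":0,"rz":0,"gripper":0.3},{"tx":-0.02,"ty":0.4,"tz":0,"rx":0,"ry":0,"rz":0,"gripper":0.3}]'

```text
t: 10.5
tcp_pos: [0.5434, -0.3007, 0.0124]
eef_rot: [0.001, 0.686, 0.727, -0.0]
wrist_force: [0.9, -5.1, 1.8]
grip_width: 0.0255
gripper_force: 2.3
```

Call:
carry_out --targets '[{"tx":-0.03,"ty":0.8,"tz":0,"rx":0,"ry":0,"rz":0,"gripper":0.3},{"tx":-0.03,"ty":0.8,"tz":0,"rx":0,"ry":0,"rz":0,"gripper":0.3},{"tx":-0.03,"ty":0.8,"tz":0,"rx":0,"ry":0,"rz":0,"gripper":0.3},{"tx":-0.03,"ty":0.8,"tz":0,"rx":0,"ry":0,"rz":0,"gripper":0.3},{"tx":-0.03,"ty":0.8,"tz":0,"rx":0,"ry":0,"rz":0,"gripper":0.3},{"tx":-0.03,"ty":0.8,"tz":0,"rx":0,"ry":0,"rz":0,"gripper":0.3},{"tx":-0.03,"ty":0.8,"tz":0,"rx":0,"ry":0,"rz":0,"gripper":0.3},{"tx":-0.03,"ty":0.8,"tz":0,"rx":0,"ry":0,"rz":0,"gripper":0.3},{"tx":-0.03,"ty":0.8,"tz":0,"rx":0,"ry":0,"rz":0,"gripper":0.3},{"tx":-0.03,"ty":0.8,"tz":0,"rx":0,"ry":0,"rz":0,"gripper":0.3},{"tx":-0.03,"ty":0.8,"tz":0,"rx":0,"ry":0,"rz":0,"gripper":0.3},{"tx":-0.03,"ty":0.8,"tz":0,"rx":0,"ry":0,"rz":0,"gripper":0.3}]'

```text
t: 11.7
tcp_pos: [0.5397, -0.2053, 0.0124]
eef_rot: [0.002, 0.687, 0.727, -0.0]
wrist_force: [-0.4, -5.6, 4.0]
grip_width: 0.0257
gripper_force: 2.8
```

```bash
python3 -c "
from h import *
dish('t4.png')"
```

```text
racks xy [151.6  -5.3] size [113.9  15.1] ang 2.5
racks xy [238.7 -51.8] size [39.2 59.1] ang 79.1
tcp racks [-175.9   -2.2] 0.01216167126421951 11.75 [-1.44323561 -4.67077414  4.31631436]
```

View pics/t4.png

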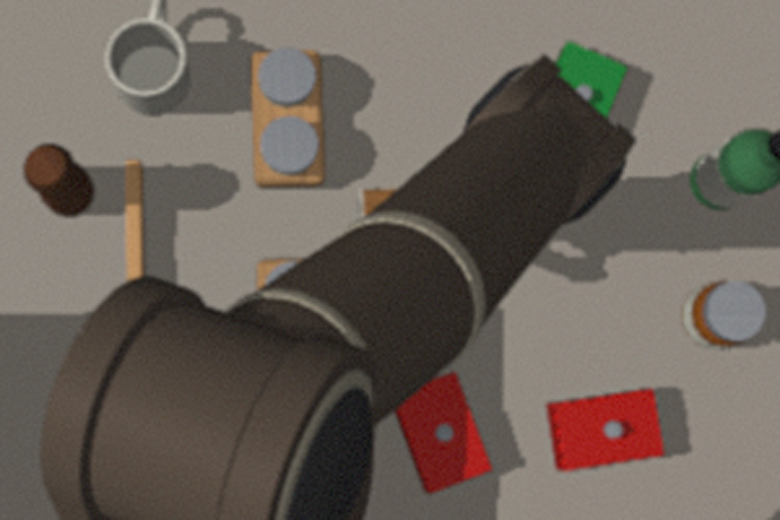

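The fingers follow the dish. Only its front left corner shows, at (360,190). I'll check with the scene camera, which isn't blocked.

```bash
cat >> h.py <<'E'
def sc(c,h=.038,lim=500):
    m=cv2.inRange(cv2.cvtColor(c['pixels'],cv2.COLOR_RGB2HSV),(6,95,90),(26,255,255)); m[:120]=0
    m=cv2.morphologyEx(m,cv2.MORPH_CLOSE,np.ones((3,3)))
    for k in cv2.findContours(m,cv2.RETR_EXTERNAL,cv2.CHAIN_APPROX_NONE)[0]:
        if cv2.contourArea(k)<150: continue
        P=ray(c,k[:,0].astype(float),h)[:,:2]*1000
        q=cv2.minAreaRect(P.astype(np.float32));l=loc(q[0])
        if abs(l[0])<300 and abs(l[1])<160: print('racks xy',np.round(l,1),'size',np.round(q[1],1),'ang',round(q[2],1))
E
python3 - <<'E'
from h import *
import pickle
sc(pickle.load(open('s2.pkl','rb'))[1]); print()
c=env.snapshot('scene'); sc(c); cv2.imwrite('pics/s4.png',cv2.resize(c['pixels'][170:340,170:430,::-1],None,fx=3,fy=3,interpolation=cv2.INTER_CUBIC))
E
```

```text
racks xy [-213.3    1.8] size [61.5 93.6] ang 2.9
racks xy [-8.6 27.4] size [93.6 51.4] ang 51.6
racks xy [246.5   3.9] size [ 40.8 211.8] ang 85.5

racks xy [-1.131e+02 -1.000e-01] size [60.9 95.7] ang 4.6
racks xy [ 3.2 40.2] size [79.5 61.1] ang 7.8
racks xy [246.6   5.2] size [ 40.8 209.1] ang 85.5
```

View pics/s4.png

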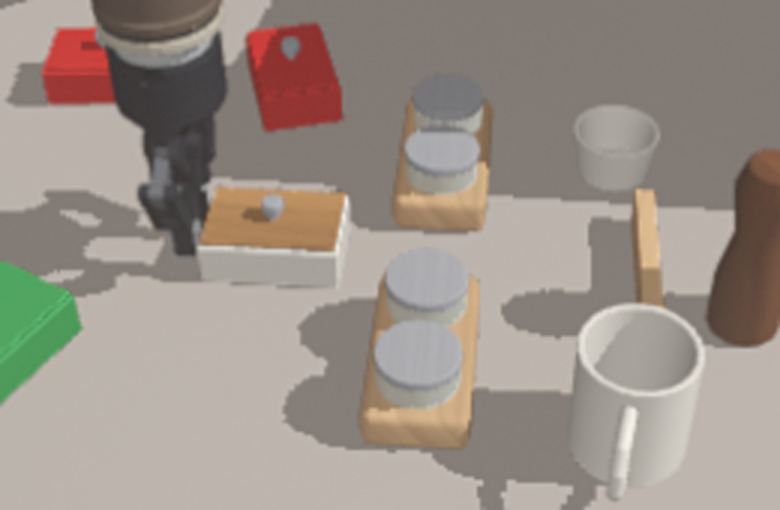

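The scene view shows the dish lined up just before the gap, at about y ≈ 0. Continuing straight.

Call:
carry_out --targets '[{"tx":-0.03,"ty":0.6,"tz":0,"rx":0,"ry":0,"rz":0,"gripper":0.3},{"tx":-0.04,"ty":0.6,"tz":0,"rx":0,"ry":0,"rz":0,"gripper":0.3},{"tx":-0.03,"ty":0.6,"tz":0,"rx":0,"ry":0,"rz":0,"gripper":0.3},{"tx":-0.03,"ty":0.6,"tz":0,"rx":0,"ry":0,"rz":0,"gripper":0.3},{"tx":-0.04,"ty":0.6,"tz":0,"rx":0,"ry":0,"rz":0,"gripper":0.3},{"tx":-0.03,"ty":0.6,"tz":0,"rx":0,"ry":0,"rz":0,"gripper":0.3}]'

```text
t: 12.4
tcp_pos: [0.5379, -0.17, 0.0122]
eef_rot: [0.002, 0.687, 0.727, -0.0]
wrist_force: [2.3, -6.0, 2.1]
grip_width: 0.0257
gripper_force: 2.8
```

```bash
python3 -c "
from h import *
sc(env.snapshot('scene'));t=env.sense();print(loc(t['tcp_pos'][:2]*1000),t['wrist_force'])"
```

```text
racks xy [-53.   14.1] size [ 93.3 165.3] ang 27.9
racks xy [246.6   4.3] size [ 40.8 211. ] ang 85.6
[-140.69838473   -2.27597073] [ 1.3448889  -5.79183982  5.19763084]
```

Call:
carry_out --targets '[{"tx":-0.03,"ty":0.6,"tz":0,"rx":0,"ry":0,"rz":0,"gripper":0.3},{"tx":-0.04,"ty":0.6,"tz":0,"rx":0,"ry":0,"rz":0,"gripper":0.3},{"tx":-0.03,"ty":0.6,"tz":0,"rx":0,"ry":0,"rz":0,"gripper":0.3},{"tx":-0.03,"ty":0.6,"tz":0,"rx":0,"ry":0,"rz":0,"gripper":0.3},{"tx":-0.04,"ty":0.6,"tz":0,"rx":0,"ry":0,"rz":0,"gripper":0.3}]'

```text
t: 12.95
tcp_pos: [0.5361, -0.1389, 0.012]
eef_rot: [0.001, 0.687, 0.727, 0.0]
wrist_force: [0.6, -6.1, 2.9]
grip_width: 0.0257
gripper_force: 2.9
```

Call:
carry_out --targets '[{"tx":-0.03,"ty":0.6,"tz":0,"rx":0,"ry":0,"rz":0,"gripper":0.3},{"tx":-0.04,"ty":0.6,"tz":0,"rx":0,"ry":0,"rz":0,"gripper":0.3},{"tx":-0.03,"ty":0.6,"tz":0,"rx":0,"ry":0,"rz":0,"gripper":0.3},{"tx":-0.03,"ty":0.6,"tz":0,"rx":0,"ry":0,"rz":0,"gripper":0.3},{"tx":-0.04,"ty":0.6,"tz":0,"rx":0,"ry":0,"rz":0,"gripper":0.3}]'

```text
t: 13.45
tcp_pos: [0.5344, -0.1089, 0.012]
eef_rot: [0.001, 0.687, 0.727, 0.0]
wrist_force: [0.1, -6.5, 2.9]
grip_width: 0.0255
gripper_force: 3.0
```

```bash
python3 -c "
from h import *
c=env.snapshot('scene'); cv2.imwrite('pics/s5.png',cv2.resize(c['pixels'][170:340,200:460,::-1],None,fx=3,fy=3,interpolation=cv2.INTER_CUBIC))
sc(c);t=env.sense();print(loc(t['tcp_pos'][:2]*1000),t['wrist_force'])"
```

```text
racks xy [-18.5  23.6] size [108.1  93.9] ang 3.2
racks xy [246.7   5.2] size [ 40.8 209.1] ang 85.5
[-80.04126453  -2.23255797] [ 0.01284427 -4.62007371  3.96442742]
```

View pics/s5.png

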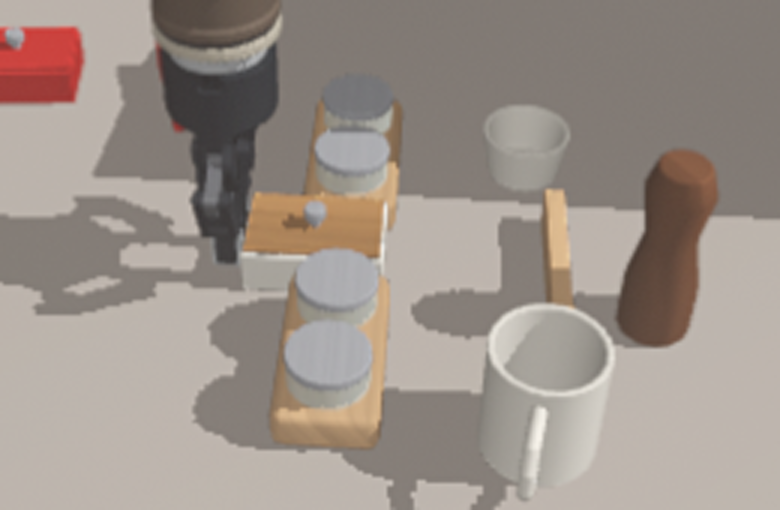

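The dish is in the gap and sliding freely, with its knob at (315,212). Pushing on.

Call:
carry_out --targets '[{"tx":-0.04,"ty":0.6,"tz":0,"rx":0,"ry":0,"rz":0,"gripper":0.3},{"tx":-0.03,"ty":0.6,"tz":0,"rx":0,"ry":0,"rz":0,"gripper":0.3},{"tx":-0.03,"ty":0.6,"tz":0,"rx":0,"ry":0,"rz":0,"gripper":0.3},{"tx":-0.04,"ty":0.6,"tz":0,"rx":0,"ry":0,"rz":0,"gripper":0.3},{"tx":-0.03,"ty":0.6,"tz":0,"rx":0,"ry":0,"rz":0,"gripper":0.3},{"tx":-0.03,"ty":0.6,"tz":0,"rx":0,"ry":0,"rz":0,"gripper":0.3}]'

```text
t: 14.1
tcp_pos: [0.5324, -0.0728, 0.0119]
eef_rot: [0.001, 0.687, 0.727, 0.0]
wrist_force: [2.2, -5.6, 3.2]
grip_width: 0.0258
gripper_force: 3.1
```

Call:
carry_out --targets '[{"tx":-0.04,"ty":0.6,"tz":0,"rx":0,"ry":0,"rz":0,"gripper":0.3},{"tx":-0.03,"ty":0.6,"tz":0,"rx":0,"ry":0,"rz":0,"gripper":0.3},{"tx":-0.03,"ty":0.6,"tz":0,"rx":0,"ry":0,"rz":0,"gripper":0.3},{"tx":-0.04,"ty":0.6,"tz":0,"rx":0,"ry":0,"rz":0,"gripper":0.3},{"tx":-0.03,"ty":0.6,"tz":0,"rx":0,"ry":0,"rz":0,"gripper":0.3},{"tx":-0.03,"ty":0.6,"tz":0,"rx":0,"ry":0,"rz":0,"gripper":0.3},{"tx":-0.03,"ty":0.6,"tz":0,"rx":0,"ry":0,"rz":0,"gripper":0.3},{"tx":-0.04,"ty":0.6,"tz":0,"rx":0,"ry":0,"rz":0,"gripper":0.3},{"tx":-0.03,"ty":0.6,"tz":0,"rx":0,"ry":0,"rz":0,"gripper":0.3},{"tx":-0.03,"ty":0.5,"tz":0,"rx":0,"ry":0,"rz":0,"gripper":0.3}]'

```text
t: 15.1
tcp_pos: [0.529, -0.0138, 0.0119]
eef_rot: [0.001, 0.686, 0.727, 0.0]
wrist_force: [1.9, -5.3, 3.0]
grip_width: 0.0256
gripper_force: 3.3
```

```bash
python3 -c "
from h import *
c=env.snapshot('scene')
sc(c);t=env.sense();print(loc(t['tcp_pos'][:2]*1000),t['wrist_force'])"
```

```text
racks xy [76.8  0.3] size [62.6 94.5] ang 1.0
racks xy [243.5   4. ] size [ 42.3 212.3] ang 83.1
[15.01211625 -2.14644858] [ 1.99804473 -6.57275803  4.90813468]
```

Call:
carry_out --targets '[{"tx":-0.02,"ty":0.3,"tz":0,"rx":0,"ry":0,"rz":0,"gripper":0.3},{"tx":-0.02,"ty":0.3,"tz":0,"rx":0,"ry":0,"rz":0,"gripper":0.3},{"tx":-0.02,"ty":0.3,"tz":0,"rx":0,"ry":0,"rz":0,"gripper":0.3},{"tx":-0.01,"ty":0.3,"tz":0,"rx":0,"ry":0,"rz":0,"gripper":0.3},{"tx":-0.01,"ty":0.2,"tz":0,"rx":0,"ry":0,"rz":0,"gripper":0.3}]'

```text
t: 15.65
tcp_pos: [0.5279, 0.0002, 0.0118]
eef_rot: [0.0, 0.686, 0.727, -0.0]
wrist_force: [1.0, -6.2, 4.8]
grip_width: 0.0255
gripper_force: 3.1
```

Call:
carry_out --targets '[{"tx":-0.01,"ty":0.2,"tz":0,"rx":0,"ry":0,"rz":0,"gripper":0.3},{"tx":0,"ty":0.1,"tz":0,"rx":0,"ry":0,"rz":0,"gripper":0.3}]'

```text
t: 15.85
tcp_pos: [0.5276, 0.0031, 0.0118]
eef_rot: [0.0, 0.686, 0.727, -0.0]
wrist_force: [0.5, -6.7, 4.6]
grip_width: 0.0257
gripper_force: 3.2
```

Call:
carry_out --targets '[{"tx":-0.01,"ty":0.15,"tz":0,"rx":0,"ry":0,"rz":0,"gripper":0.3}]'

```text
t: 15.95
tcp_pos: [0.5275, 0.0044, 0.0118]
eef_rot: [0.0, 0.687, 0.727, -0.0]
wrist_force: [0.7, -6.5, 5.2]
grip_width: 0.0254
gripper_force: 3.2
```

Call:
carry_out --targets '[{"tx":-0.01,"ty":0.15,"tz":0,"rx":0,"ry":0,"rz":0,"gripper":0.3}]'

```text
t: 16.05
tcp_pos: [0.5274, 0.0059, 0.0118]
eef_rot: [0.0, 0.687, 0.727, -0.0]
wrist_force: [0.2, -5.7, 5.0]
grip_width: 0.0256
gripper_force: 3.2
```

Call:
carry_out --targets '[{"tx":-0.01,"ty":0.1,"tz":0,"rx":0,"ry":0,"rz":0,"gripper":0.3}]'

```text
t: 16.15
tcp_pos: [0.5273, 0.007, 0.0118]
eef_rot: [0.0, 0.687, 0.727, -0.0]
wrist_force: [0.6, -5.8, 4.2]
grip_width: 0.0258
gripper_force: 3.2
```

Call:
carry_out --targets '[{"tx":0,"ty":0.1,"tz":0,"rx":0,"ry":0,"rz":0,"gripper":0.3}]'

```text
t: 16.25
tcp_pos: [0.5273, 0.0072, 0.0118]
eef_rot: [0.001, 0.687, 0.727, -0.0]
wrist_force: [0.7, -10.5, 3.7]
grip_width: 0.0256
gripper_force: 5.4
```

```bash
python3 -c "
from h import *
c=env.snapshot('scene');cv2.imwrite('pics/s6.png',cv2.resize(c['pixels'][170:340,200:460,::-1],None,fx=3,fy=3,interpolation=cv2.INTER_CUBIC))
sc(c);t=env.sense();print(loc(t['tcp_pos'][:2]*1000),t['wrist_force'])"
```

```text
racks xy [99.9  7.8] size [75.7 98.4] ang 3.3
racks xy [-4.6 39.5] size [80.2 45.3] ang 8.7
racks xy [243.7   4.5] size [ 42.3 211.3] ang 83.2
[35.04336457 -1.56038976] [ 0.69548033 -9.58600458  4.62795099]
```

The force rose from 6 to 10 N and the fingers stopped, so the dish is against the rail. Backing off and lifting.

Call:
carry_out --targets '[{"tx":0.03,"ty":-0.5,"tz":0,"rx":0,"ry":0,"rz":0,"gripper":0.3},{"tx":0.06,"ty":-1,"tz":0,"rx":0,"ry":0,"rz":0,"gripper":0.3},{"tx":0.06,"ty":-1,"tz":0,"rx":0,"ry":0,"rz":0,"gripper":0.3},{"tx":0.06,"ty":-1,"tz":1,"rx":0,"ry":0,"rz":0,"gripper":0.3},{"tx":0,"ty":0,"tz":4,"rx":0,"ry":0,"rz":0,"gripper":0.3},{"tx":0,"ty":0,"tz":4,"rx":0,"ry":0,"rz":0,"gripper":0.3},{"tx":0,"ty":0,"tz":4,"rx":0,"ry":0,"rz":0,"gripper":0.3},{"tx":0,"ty":0,"tz":4,"rx":0,"ry":0,"rz":0,"gripper":0.3},{"tx":0,"ty":-4,"tz":3,"rx":0,"ry":0,"rz":0,"gripper":0.3},{"tx":0,"ty":-4,"tz":0,"rx":0,"ry":0,"rz":0,"gripper":0.3},{"tx":0,"ty":-4,"tz":0,"rx":0,"ry":0,"rz":0,"gripper":0.3},{"tx":0,"ty":-4,"tz":0,"rx":0,"ry":0,"rz":0,"gripper":0.3}]'

```text
t: 17.5
tcp_pos: [0.5288, -0.1876, 0.2126]
eef_rot: [0.0, 0.686, 0.728, 0.001]
wrist_force: [0.5, -0.2, -0.4]
grip_width: 0.0257
gripper_force: 0.0
```

Call:
carry_out --targets '[{"tx":0,"ty":-4,"tz":0,"rx":0,"ry":0,"rz":0,"gripper":0.3},{"tx":0,"ty":-4,"tz":0,"rx":0,"ry":0,"rz":0,"gripper":0.3},{"tx":0,"ty":0,"tz":0,"rx":0,"ry":0,"rz":0,"gripper":0.3},{"tx":0,"ty":0,"tz":0,"rx":0,"ry":0,"rz":0,"gripper":0.3}]'

```text
t: 17.9
tcp_pos: [0.5282, -0.2673, 0.2118]
eef_rot: [-0.0, 0.687, 0.726, -0.0]
wrist_force: [0.3, -0.3, -0.1]
grip_width: 0.0253
gripper_force: 0.0
```

```bash
python3 -c "
from h import *
dish('t7.png'); sc(env.snapshot('scene'))"
```

```text
racks xy [ 1.033e+02 -1.000e-01] size [126.7 110.9] ang 4.4
racks xy [237.9 -51. ] size [38.6 60.1] ang 82.5
tcp racks [-237.5   12.1] 0.21164735826358025 17.95 [0.22214861 0.76914718 0.25763514]
racks xy [100.8   7.8] size [75.7 99.7] ang 3.3
racks xy [ 3.4 38.3] size [75.9 61.1] ang 7.8
racks xy [243.7   3.7] size [ 42.2 212.7] ang 83.3
```

View pics/t7.png

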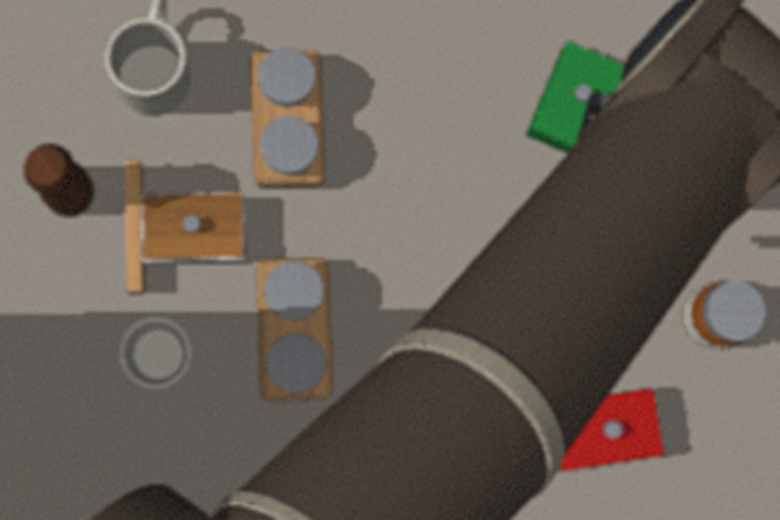

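The dish is flush against the rail at (195,225), square and in line with the gap. The mug, ramekin, mill and jam jar are where they were, and the arm is clear. Handing in.

```bash
python3 -c "
from h import *
print(env.job_done())"
```

```text
the job is handed in; nothing more can be done
None
```

The butter dish went through the gap by finger pushes alone and stands square against the rail in line with it, with the arm clear; I handed the job in at about 18 s, but no verdict came back.

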